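# Wind the roller carriage into the chimney-cake oven

## Robot

A 6-joint arm with a two-finger parallel gripper is mounted at the origin on the work surface. World frame = base frame: x ahead of the robot, y to its left, z up, the work surface at z = 0. Lengths are in mm, angles in rad, forces in N, time in s.
With the tool pointing down it reaches from about 275 to 725 mm from the base axis. Payload 5.6 kg.
Tool frame: the origin (TCP) lies at the centre of the arm's flange, where the gripper is bolted on; the fingertips stand 173 mm ahead of it and the grasp point (between the pads) lies 155 mm ahead of it; z points along the fingers, y is the direction in which the jaws open and shut (so a half turn about z gives the same grasp; the last joint's range is limited). The gripper opens to 85 mm and grips with 20 to 120 N. Pads are 22 mm wide; open, the fingers measure 114 mm over their backs; the gripper's body (76 mm by 85 mm) begins 54 mm behind the grasp point. The pads swing forward as they close: fully open they stand 13 mm farther back than shut.
Start: joints at [1.569, 0.255, 0.108, 0, -1.424, -0.285], TCP at [155.559, 527.537, 404.683] pointing down, gripper open.
Joint ranges: [-2.95, 2.95], [-1.21, 1.97], [-1.09, 1.5], [-2.87, 1.71], [-2.94, -0.07], [-3.05, 3.05]. Speed limits (rad/s): [2.57, 2.57, 3.14, 3.14, 3.14, 3.14].

## Interface

Orientations are given as a rotation vector (axis times angle).
In Python, from bench import ctrl gives the robot as it stands.
- The arm moves only by the tool play_rows, never from a script. Its argument "rows" is a list of rows, each a list of 6 numbers: the shift along the tool's x, y, z in cm, then the turn, a rotation vector about the tool's x, y, z in degrees. A call has 1 to 12 rows; each row is the pose to reach, as a shift and turn from the pose measured when the call began, along the tool's axes at that moment; what a row does not reach only later rows make up. A row lasts 1/10 s, in which the tool goes at most 50 mm and 8.59 degrees, less where a joint would pass 70% of its speed; a pose out of reach is approached as far as the arm can. A call with a gripper value outside its range is refused whole. "fingers" is the finger opening in cm, from 0 to 8.54, set as the call begins (left out, the last holds). The fingers move at their own pace and stop on an object; "grip_force" is the grip in N (left out, the last holds). Time passes only in rows, so rows that repeat a pose let the fingers close. It gives the time, the measured TCP pose, the force and the opening at its end, in the units of the state.
- ctrl.sense(): the state, without advancing time (a new reading comes with each control period).
- ctrl.get_image(name): name is "scene" or "side" or "wrist"; returns (picture, depth): 420x560x3 uint8, red, green, blue; 420x560 float32, mm along the optical axis (not along the pixel's ray), 0 where there is no reading.
- ctrl.camera_model(name): a dict with "mtx" (3x3 intrinsics, pixels), "view" (4x4, takes a point from world to camera coordinates); the wrist camera has in their place "tool_from_camera" (4x4, takes a point from camera to tool coordinates, whose origin is the TCP and whose axes are the flange's). Camera axes: x right, y down, z forward; pixel columns grow to the right and rows downward; lengths in mm; the calibration is good to about 2 mm. A picture is of the moment at which its call begins: read the wrist's pose just before it. camera_model takes no time and is no camera call.
- ctrl.job_done(): hands the job in, once; it reports no verdict.
The state is a dict: "time_s": time; "joints": joint angles; "dq": joint speeds; "effort": joint torques, N m; "position": TCP position; "orientation": TCP orientation; "force": force on the tool from outside, world axes, zero at the start; "moment": the same for the moment, N m; "grip_width": finger opening in mm.
Only numpy, scipy, OpenCV 4.12 (cv2) and the standard library are available. Lean on these libraries where they do the work, as an engineer would, in place of code of your own. Each camera call takes 0.05 s, during which the arm holds its last target.

## Task

Pick the loose crank up from the tool tray, fit it right down onto the oven's square shaft, and wind it clockwise (seen from above), several full circles, until the red pointer of the roller carriage stands inside the green band on the track. Leave the crank sitting on the shaft and let go; move the carriage only by the crank, never by pushing the carriage itself, and do not knock or shift the jar, tub or cup on the counter.

Things in the scene. Friction and masses are not known exactly. Their poses are not given: they have to be found in the camera images.
- crank_hub (a point): Centre of the crank's steel hub, a block 36 x 36 mm, 56 mm high (point 28 mm above its underside). A square socket 19.6 mm wide, 40 mm deep, opens at its underside, parallel to the outer faces. Local z up the socket axis; local x along the arm to the knob. Starts on the tray floor, socket down, knob up. Crank 0.35 to 0.55 kg, centre of mass about 15 mm from the hub axis towards the knob.
- crank_knob_mid (a point): Middle of the crank's red upright knob: a round post 26 mm across, 46 mm high, spinning freely on its pin 75 mm from the hub axis. It spans 14 to 60 mm above the hub's underside level, this point at 37 mm. Axes as the hub's. The arm below is a steel bar 22 mm wide, 10 mm thick, level with the hub's underside, with a round eye 28 mm across under the knob.
- shaft_seat (a point): On the shaft's axis, top of its collar (57 mm above the counter), where the crank's underside comes to rest. Brass shaft: square, 18 mm wide, 36 mm high above this point, its top 8 mm tapered to 10 mm. Collar 44 mm across, 12 mm high, on a grey gearbox 110 x 110 x 45 mm. Local z up; x, y square to the shaft's flats, turning with it. The crank fits any of four ways round.
- shaft (a joint): Angle of the oven's shaft in rad, growing clockwise seen from above; starts between 0 and 5. Each full clockwise turn moves the carriage 80 mm towards the hood. About 0.25 N m turns it (about 3 N at the knob); it stays where it is left.
- pointer (a point): Tip of the carriage's red pointer on the robot's side: a red tab 6 mm wide (along the track) over the white strip; a twin stands on the far side. The pointer starts 1.6 to 2.5 turns (131 to 195 mm) short of the green band.
- green_band (a point): Centre of the green band on the white strip of the oven's track, 16 mm wide along the track (a twin on the far strip); 140 mm from the shaft axis along local x, 165 mm along local y. Fixed to the oven: local y runs along the track towards the hood, the way the carriage must move; local x away from the robot.
- carriage: Aluminium carriage 130 x 150 mm, top 105 mm above the counter, with three wooden cake rollers across it; geared to the shaft, it slides along local y into the steel hood, 176 mm high, which begins 200 mm along local y from the shaft. Its nearest side (pointer) is 128 mm from the shaft axis. Origin under its centre, at counter level.
- tool_tray: Fixed aluminium tray 240 x 170 mm with a lip 12 mm high, floor 4 mm thick, on which the crank starts. Origin: centre of its underside.
- sugar_jar: Clear jar with steel lid, 80 mm in diameter, 130 mm high, loose. Origin: centre of its underside.
- tub: White closed tub 130 x 190 mm, 60 mm high, loose. Origin: centre of its underside.
- cup: Paper-coloured cup, 80 mm across the rim, 100 mm high, loose. Origin: centre of its underside.

How it is judged (in metres and radians):
On the way, in this order (a step that is already met when the one before it is completed fails the run):
1. the crank sits fully down on the square shaft, before the pointer has reached the green band (horizontal distance between crank_hub and shaft_seat below 0.005 m and z of crank_hub in the frame of shaft_seat between 0.022 and 0.032 m and angle between crank_hub's own z axis and vertical below 0.12 rad and y of pointer in the frame of green_band below -0.03 m), for 0.2 s.
2. with the crank on the shaft, the red pointer has come into the green band (horizontal distance between crank_hub and shaft_seat below 0.005 m and z of crank_hub in the frame of shaft_seat between 0.022 and 0.032 m and angle between crank_hub's own z axis and vertical below 0.12 rad and y of pointer in the frame of green_band between -0.008 and 0.008 m), for 0.2 s.
At the end, for the whole second after the job is handed in: The pointer is within 8 mm of the centre of the green band along the track and at rest; the crank, released, sits on the shaft: hub axis within 5 mm of the shaft axis, hub centre 22 to 32 mm above the seat, tilted less than 0.12 rad (all of step 2 and velocity of joint shaft between -0.05 and 0.05 rad/s and linear speed of carriage below 0.01 m/s); the robot touches nothing.
It fails at once if the robot touches the carriage with more than 3 N (contact force between carriage and the fingers above 3 N or contact force between carriage and the arm above 3 N).
It fails at once if the jar, tub or cup is shifted more than 40 mm or tipped (distance of any of sugar_jar, tub, cup from where it was at the start of the episode above 0.04 m or angle between any of sugar_jar, tub, cup's own z axis and vertical above 0.5 rad).
It also fails if it takes over 69 s, if anything falls off the work surface, if the arm or the gripper's body presses on something with over 40 N, if the wrist force passes 120 N, or if a joint passes its speed limit or range.

## Working session

There is one attempt and no reset: what is moved stays moved. The work goes in short steps, Python scripts to look and compute and a tool call to move; the robot and the scene stay as the last step left them, time stands still between calls to the robot, and variables do not carry over. Pictures are saved under pics/ and viewed, and the job is handed in when it is done.

Besides the shell and the picture viewer there is one more tool, called after "Call:" as a command line: name --pt "numbers of a row" for each row, then --argument value for the rest. play_rows: Moves the arm, as the interface text tells. Its arguments: {"type":"object","properties":{"rows":{"type":"array","items":{"type":"array","items":{"type":"number"}}},"fingers":{"type":"number"},"grip_force":{"type":"number"}},"required":["rows"]}

```bash
mkdir -p pics; ls
cat > h.py <<'E'
import numpy as np,cv2
from bench import ctrl
from scipy.spatial.transform import Rotation as R
def T():
    s=ctrl.sense();M=np.eye(4);M[:3,:3]=R.from_rotvec(s['orientation']).as_matrix();M[:3,3]=s['position'];return M,s
def grab(n,tag):
    M,s=T();im,d=ctrl.get_image(n);c=ctrl.camera_model(n)
    K=np.array(c['mtx']);C=np.linalg.inv(np.array(c['view'])) if 'view' in c else M@np.array(c['tool_from_camera'])
    cv2.imwrite(f'pics/{tag}.png',im[:,:,::-1]);np.savez(f'pics/{tag}.npz',im=im,d=d,K=K,C=C)
    return im,d,K,C
def cloud(d,K,C):
    v,u=np.mgrid[:d.shape[0],:d.shape[1]]
    P=np.stack([(u-K[0,2])/K[0,0]*d,(v-K[1,2])/K[1,1]*d,d],-1)
    W=P@C[:3,:3].T+C[:3,3];W[d<=0]=np.nan;return W
def load(tag):
    z=np.load(f'pics/{tag}.npz');return z['im'],z['d'],z['K'],z['C'],cloud(z['d'],z['K'],z['C'])
E
python3 - <<'E'
from h import *
for n in ['scene','side','wrist']: grab(n,n+'0')
M,s=T();print(M.round(3),s)
E
```

```text
pics
[[ 9.59000e-01 -2.83000e-01 -0.00000e+00  1.55507e+02]
 [-2.83000e-01 -9.59000e-01 -1.00000e-03  5.27435e+02]
 [ 0.00000e+00  2.00000e-03 -1.00000e+00  4.03990e+02]
 [ 0.00000e+00  0.00000e+00  0.00000e+00  1.00000e+00]] {'time_s': 0.15, 'joints': array([ 1.56858097e+00,  2.55636156e-01,  1.07292418e-01, -3.29533851e-04,
       -1.42392198e+00, -2.84589250e-01]), 'dq': array([ 0.00016689, -0.00246784,  0.00231062,  0.00113439, -0.00142257,
       -0.00086871]), 'effort': array([-3.00000756e-04, -3.86943519e+01,  2.38078147e+01,  5.36658749e+00,
       -4.56577720e-03, -2.56771457e-07]), 'position': array([155.50731495, 527.43479609, 403.9901674 ]), 'orientation': array([ 3.10784965e+00, -4.48829992e-01, -1.82026041e-04]), 'force': array([-1.56673955, -0.45727376, -0.18226958]), 'moment': array([ 0.01903533, -0.03186746, -0.04953009]), 'grip_width': 85.19363713390356}
```

View pics/scene0.png

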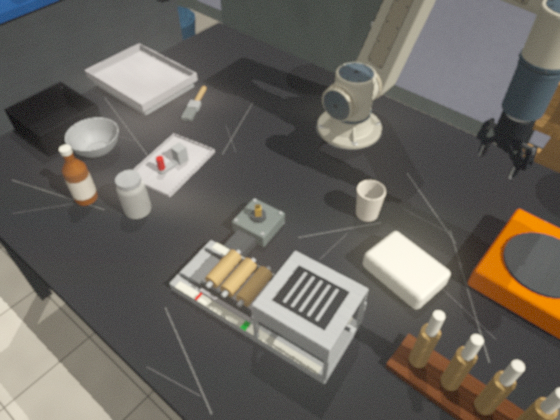

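View pics/side0.png

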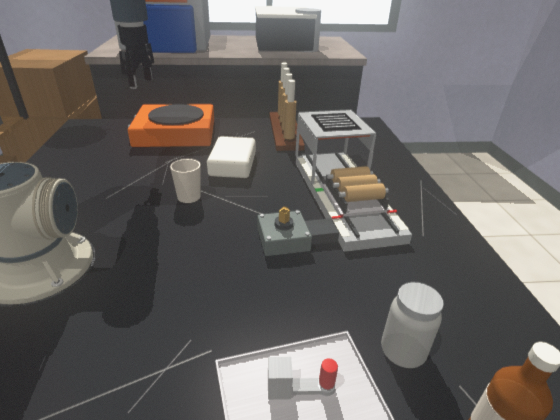

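View pics/wrist0.png

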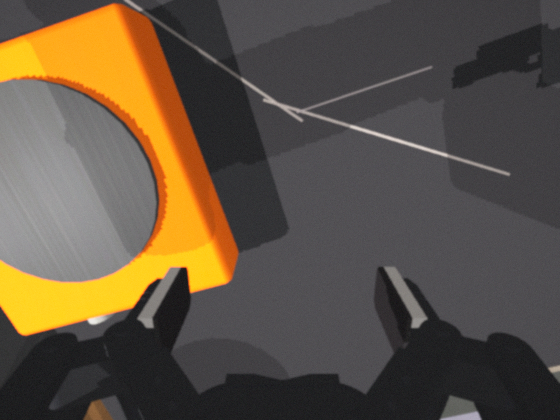

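The scene view shows the tray with the crank (hub about (180,155), knob (160,162)), the gearbox with its brass shaft at (258,212), the red pointer at (199,296) and the green band at (246,325). The cup is at (369,200) and the tub at (406,268).

Run:
```python
from h import *
for t,pts in [('scene0',dict(hub=(180,151),knob=(160,158),shaft=(258,206),gbtop=(245,222),pointer=(199,296),green=(246,325),cup=(369,188),tub=(406,262),jar=(130,180),hood=(310,290),tray=(150,178))),('side0',dict(hub=(280,366),knob=(328,364),shaft=(285,211),gb=(270,232),pointer=(337,218),pointer2=(392,211),green=(318,189),cup=(187,167),jar=(418,300)))]:
    im,d,K,C,W=load(t);print(t,C[:3,3].round())
    for k,(u,v) in pts.items():print(k,W[v,u].round(1),im[v,u])
    z=W[...,2];
# red / green / brass segmentation
    hsv=cv2.cvtColor(im,cv2.COLOR_RGB2HSV).astype(int);h,s_,v_=hsv[...,0],hsv[...,1],hsv[...,2]
    for nm,m in dict(red=((h<6)|(h>174))&(s_>170)&(v_>80),green=(h>45)&(h<75)&(s_>120)&(v_>60),brass=(h>10)&(h<28)&(s_>110)&(v_>70)).items():
        n,l,st,ce=cv2.connectedComponentsWithStats(m.astype(np.uint8))
        for i in range(1,n):
            if st[i,4]>=6:print(nm,st[i],ce[i].round(1),np.nanmedian(W[l==i],0).round(1),np.nanmax(W[l==i][:,2]).round(1))
```

```text
scene0 [1189.  694. 1077.]
hub [ 506.1 -303.2   55.9] [186 186 180]
knob [ 573.8 -318.1   63.9] [230  74  62]
shaft [537.4  60.2  80.8] [136 112  64]
gbtop [582.7  50.3  45.1] [153 159 148]
pointer [828.5 122.6  35.3] [234 127 112]
green [810.5 265.8  33.2] [ 47 140  55]
cup [269.5 252.5  71.1] [199 190 175]
tub [421.3 467.7  59.2] [253 248 234]
jar [ 726.6 -247.6  127.9] [199 199 194]
hood [710.8 373.3 177.2] [89 86 87]
tray [ 619.  -330.4    3.1] [223 217 213]
red [158 157   6  12  34] [160.4 161.7] [ 576.6 -315.4   56.2] 65.4
green [241 322   8   8  34] [244.6 325.5] [813.5 263.4  31. ] 34.1
brass [ 533   84   27   88 1242] [550.4 134.1] [-826.7  521.  -211.9] -96.2
brass [ 62 154  26  29 518] [ 74.2 169.2] [ 804.9 -398.9  130.4] 178.6
brass [ 76 193  21  13 104] [ 87.2 201. ] [ 812.2 -388.9   10.3] 23.3
brass [255 205   6  11  59] [257.5 210.4] [548.3  67.7  79.9] 86.2
brass [ 467  209   93  130 4513] [516.5 275.7] [323.1 684.9  67.7] 80.3
brass [ 386  329  171   91 5034] [458.6 383.6] [634.9 711.9  22.2] 163.7
side0 [ 450. -669.  579.]
hub [ 499.6 -318.9   59.6] [220 220 217]
kn
[... 1044 characters left out ...]
8.7 610.4  64.8] 68.3
brass [202 132   7  11  19] [204.5 137. ] [319.9 610.4  36.5] 56.3
brass [274 132  10  14  41] [278.4 138. ] [584.9 634.7  20. ] 22.5
brass [192 135   4   5   9] [193.8 137.2] [285.  612.3  36.4] 43.8
brass [197 134   4   2   6] [198.8 134.7] [303.3 612.1  44.8] 49.0
brass [206 134   6   6  12] [208.5 136.5] [334.5 612.1  36.4] 47.7
brass [198 137   6   6  11] [200.5 139.6] [307.9 610.6  25.6] 37.1
brass [194 141   5   2   6] [195.8 141.5] [288.9 610.1  19. ] 23.7
brass [151 145   6   2   6] [153.5 145.3] [141.4 612.1   7.7] 10.3
brass [279 207  10  16 114] [283.4 214.1] [542.5  59.1  80.8] 92.1
brass [ 487  358   66   62 3003] [520.6 392.5] [ 783.8 -428.7  135. ] 183.0
```

```bash
python3 - <<'E'
from h import *
c=ctrl.camera_model('wrist');print(np.round(c['tool_from_camera'],3),np.round(c['mtx'],1))
M,s=T()
for t in [(430,-300,380)]:
    print((M[:3,:3].T@(np.array(t)-M[:3,3])).round(1))
E
cat >> h.py <<'E'
def rel(target,yaw):
    """shift (cm) & turn (deg) in tool axes from current pose to world TCP target with tool pointing down, tool-y axis yaw given (deg, world angle of tool x)"""
    M,s=T();y=np.radians(yaw)
    Rt=np.array([[np.cos(y),np.sin(y),0],[np.sin(y),-np.cos(y),0],[0,0,-1]])
    Rr=M[:3,:3].T@Rt
    return (M[:3,:3].T@(np.array(target)-M[:3,3])/10).round(2),np.degrees(R.from_matrix(Rr).as_rotvec()).round(2)
E
```

```text
[[-0.0000e+00 -9.4400e-01 -3.2900e-01  8.4288e+01]
 [ 1.0000e+00 -1.0000e-03  0.0000e+00 -7.9200e-01]
 [-1.0000e-03 -3.2900e-01  9.4400e-01  3.1184e+01]
 [ 0.0000e+00  0.0000e+00  0.0000e+00  1.0000e+00]] [[326.8   0.  281.9]
 [  0.  326.8 201.2]
 [  0.    0.    1. ]]
[497.4 715.9  25.1]
```

Run:
```python
from h import *
print(rel((500,75,385),-16.5))
```

```text
(array([45.84, 33.64,  1.95]), array([ 0.09, -0.01,  0.06]))
```

Call:
play_rows --pt "3.8 2.8 0.2 0 0 0" --pt "7.6 5.6 0.3 0 0 0" --pt "11.5 8.4 0.5 0 0 0" --pt "15.3 11.2 0.7 0 0 0" --pt "19.1 14 0.8 0 0 0" --pt "22.9 16.8 1 0 0 0" --pt "26.7 19.6 1.1 0 0 0" --pt "30.6 22.4 1.3 0 0 0" --pt "34.4 25.2 1.5 0 0 0" --pt "38.2 28 1.6 0 0 0" --pt "42 30.8 1.8 0 0 0" --pt "45.8 33.6 1.9 0 0 0"

```text
time_s: 1.35
position: [500.4, 73.7, 385.3]
orientation: [3.108, -0.449, -0.001]
force: [0.8, 1.6, 0.5]
grip_width: 85.0
```

Call:
play_rows --pt "0 0 0 0 0 0" --pt "0 0 0 0 0 0" --pt "0 0 0 0 0 0"

```text
time_s: 1.65
position: [500.1, 74.1, 385.1]
orientation: [3.108, -0.448, -0.001]
force: [-0.1, 1.0, 0.3]
grip_width: 85.3
```

Run:
```python
from h import *
M,s=T();print(s['joints'].round(3),s['position'],s['dq'].round(2))
grab('wrist','w1')
print(rel((490,-310,385),-16.5))
```

```text
[ 4.580e-01  1.750e-01 -4.500e-02  1.000e-03 -1.353e+00  8.260e-01] [500.10497326  74.12067119 385.12016139] [ 0.02 -0.01 -0.    0.   -0.    0.  ]
(array([ 9.88, 37.17,  0.07]), array([0.07, 0.02, 0.13]))
```

View pics/w1.png

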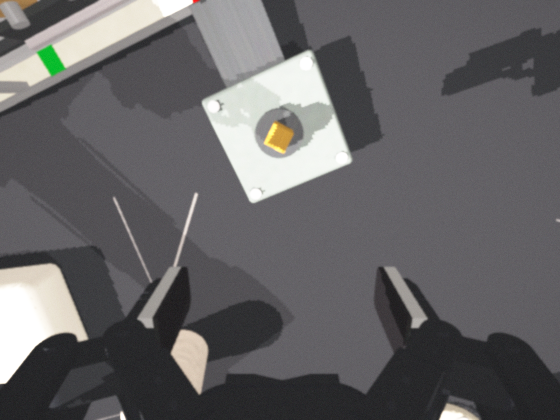

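The wrist view shows the gearbox in the middle, with the brass square shaft's top at about (279,137) and the green band at (51,60).

Call:
play_rows --pt "1 3.7 0 0 0 0" --pt "2 7.4 0 0 0 0" --pt "3 11.2 0 0 0 0" --pt "4 14.9 0 0 0 0" --pt "5 18.6 0 0 0 0" --pt "6 22.3 0 0 0 0" --pt "7 26 0 0 0 0" --pt "7.9 29.7 0 0 0 0" --pt "8.9 33.5 0 0 0 0" --pt "9.9 37.2 0 0 0 0" --pt "9.9 37.2 0 0 0 0" --pt "9.9 37.2 0 0 0 0"

```text
time_s: 2.9
position: [490.4, -309.8, 385.6]
orientation: [3.109, -0.447, -0.001]
force: [0.1, 0.6, -0.0]
grip_width: 85.3
```

Run:
```python
from h import *
M,s=T();print(s['joints'].round(3),s['position'],s['dq'].round(2))
grab('wrist','w2')
for t in ['w1','w2']:
    im,d,K,C,W=load(t)
    b=cv2.resize(im[0:280,130:430],None,fx=2.6,fy=2.1,interpolation=cv2.INTER_CUBIC);cv2.imwrite(f'pics/{t}z.png',b[:,:,::-1])
```

```text
[-2.940e-01  3.210e-01  1.500e-01  1.000e-03 -1.400e+00  1.579e+00] [ 490.351013   -309.78794728  385.58260206] [ 0.03 -0.02 -0.01 -0.    0.   -0.  ]
```

View pics/w2.png

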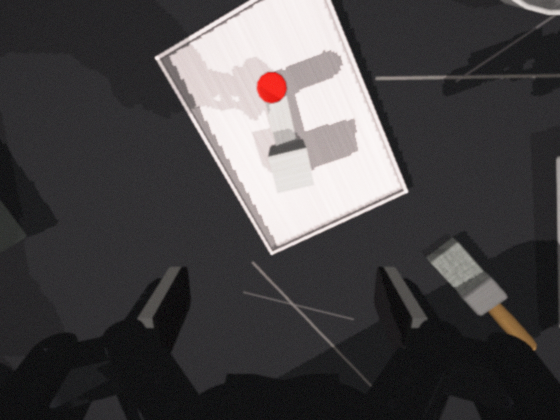

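View pics/w1z.png

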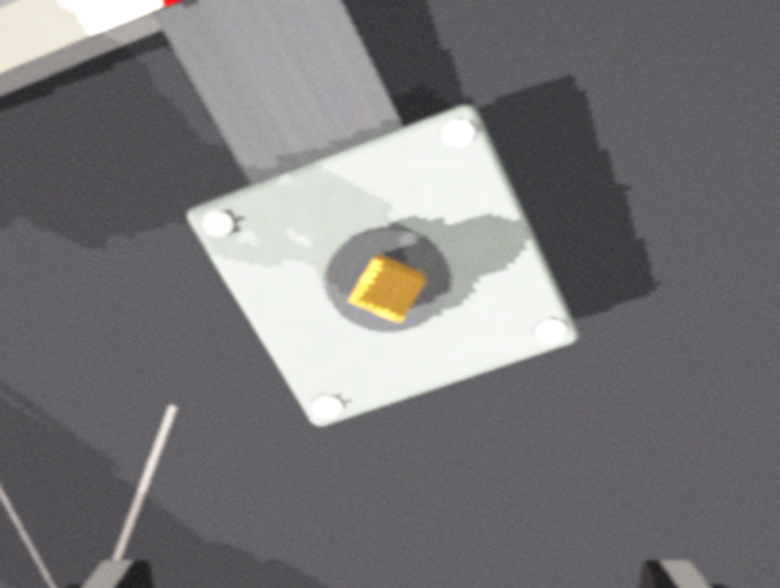

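The tray is in view: red knob at (272,87), light hub top at about (292,168), and the arm between them.

Run:
```python
from h import *
im,d,K,C,W=load('w2')
z=W[...,2]
def rect(m,W,n):
    p=W[m][:,:2].astype(np.float32);r=cv2.minAreaRect(p);print(n,len(p),'med',np.median(W[m],0).round(1),'rect',np.round(r[0],1),np.round(r[1],1),round(r[2],1));return r
hsv=cv2.cvtColor(im,cv2.COLOR_RGB2HSV).astype(int);red=((hsv[...,0]<6)|(hsv[...,0]>174))&(hsv[...,1]>150)
reg=np.zeros_like(red);reg[60:200,230:340]=1
rect(red&(z>55)&reg,W,'knobtop')
m=(z>52)&(z<68)&~red&reg
n,l,st,ce=cv2.connectedComponentsWithStats(m.astype(np.uint8));i=1+np.argmax(st[1:,4]);print(st[i])
rect(l==i,W,'hub')
cn=cv2.erode((l==i).astype(np.uint8),np.ones((3,3)))>0;rect(cn,W,'hub eroded')
# floor
print('floor z',np.nanmedian(z[200:225,265:300]),'table',np.nanmedian(z[330:360,265:300]))
print('arm',[W[v,284].round(1).tolist() for v in (110,120,130)])
im,d,K,C,W=load('w1');z=W[...,2]
hsv=cv2.cvtColor(im,cv2.COLOR_RGB2HSV).astype(int)
br=(hsv[...,0]>10)&(hsv[...,0]<30)&(hsv[...,1]>120);br[:100]=0;br[200:]=0;br[:,:220]=0;br[:,340:]=0
rect(br&(z>50),W,'shaft'); rect(br&(z>88),W,'shaft top')
g=(z>40)&(z<50);g[210:]=0;g[:40]=0;g[:,:190]=0;g[:,360:]=0;rect(g,W,'gb')
gr=(hsv[...,0]>45)&(hsv[...,0]<75)&(hsv[...,1]>120)
gr[100:]=0;rect(gr,W,'green')
ys,xs=np.nonzero(br);print(xs.min(),xs.max(),ys.min(),ys.max())
b=cv2.resize(im[110:165,245:315],None,fx=10,fy=10,interpolation=cv2.INTER_CUBIC);cv2.imwrite(f'pics/w1s.png',b[:,:,::-1])
im,d,K,C,W=load('w2')
b=cv2.resize(im[60:210,220:360],None,fx=4,fy=4,interpolation=cv2.INTER_CUBIC);cv2.imwrite(f'pics/w2s.png',b[:,:,::-1])
```

```text
knobtop 682 med [ 574.1 -324.7   63.6] rect [ 573.9 -324.8] [23.6 24. ] 10.2
[ 268  147   46   47 1528]
hub 1528 med [ 500.  -320.5   59.7] rect [ 498.7 -320.3] [36.  36.7] 87.0
hub eroded 1313 med [ 500.1 -320.6   59.7] rect [ 499.3 -320.3] [33.8 35.6] 86.9
floor z 3.688110066242814 table -0.40882715906309386
arm [[549.8, -329.1, 11.2], [540.6, -326.4, 13.8], [530.9, -323.6, 13.1]]
shaft 532 med [545.   63.4  84.5] rect [543.2  63.3] [20.8 17.5] 46.4
shaft top 0 med [nan nan nan] rect [0. 0.] [0. 0.] 0.0
gb 11851 med [552.5  61.7  44.6] rect [543.7  64.8] [110.1 110. ] 7.0
green 440 med [nan nan nan] rect [662.2 245. ] [22.3 14.6] 12.5
265 293 121 152
  return _methods._mean(a, axis=axis, dtype=dtype,
  ret = um.true_divide(
```

View pics/w1s.png

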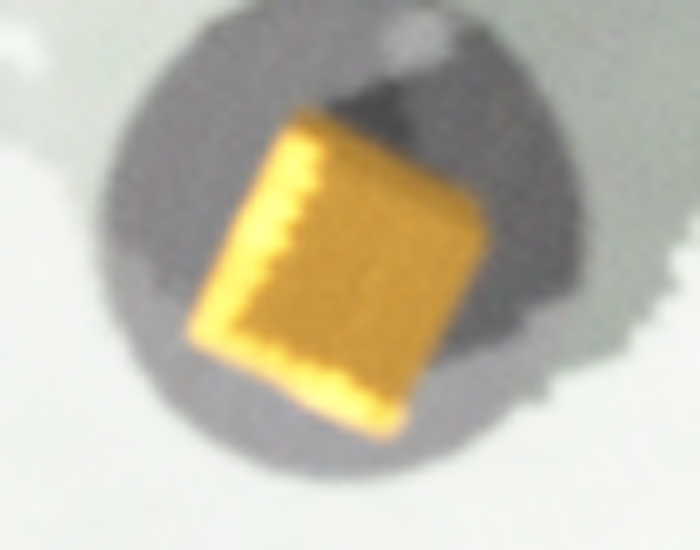

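View pics/w2s.png

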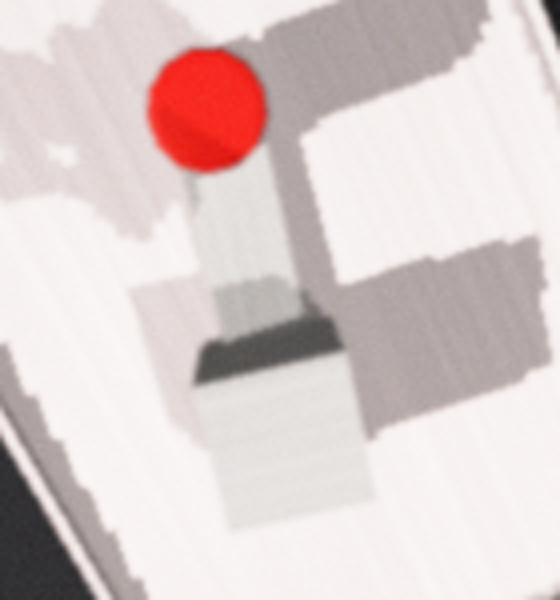

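Run:
```python
from h import *
im,d,K,C,W=load('w1')
nad=C[:3,:3].T@np.array([0,0,-1]);print('nadir px',(K@nad/nad[2])[:2],'cam',C[:3,3])
x0,y0,f=235,100,8
b=cv2.resize(im[y0:175,x0:325],None,fx=f,fy=f,interpolation=cv2.INTER_CUBIC)
h=cv2.cvtColor(b,cv2.COLOR_RGB2HSV);m=((h[...,0]>8)&(h[...,0]<32)&(h[...,1]>105)).astype(np.uint8)
n,l,st,ce=cv2.connectedComponentsWithStats(m);i=1+np.argmax(st[1:,4]);m=(l==i).astype(np.uint8)
c=max(cv2.findContours(m,0,cv2.CHAIN_APPROX_NONE)[0],key=len)[:,0,:].astype(float)
px=(c+.5)/f-.5+[x0,y0]
def toz(px,z):
    r=np.c_[(px[:,0]-K[0,2])/K[0,0],(px[:,1]-K[1,2])/K[1,1],np.ones(len(px))]@C[:3,:3].T
    return (C[:3,3]+r*((z-C[2,3])/r[:,2])[:,None])
P=toz(px,85)[:,:2]
r=cv2.minAreaRect(P.astype(np.float32));print('outline at z85',r)
# per-edge line fit
bx=cv2.boxPoints(r)
for k in range(4):
    a,e=bx[k],bx[(k+1)%4];t=(e-a)/np.linalg.norm(e-a);nn=np.array([-t[1],t[0]])
    s=(P-a)@t;q=abs((P-a)@nn);L=np.linalg.norm(e-a)
    sel=(s>.2*L)&(s<.8*L)&(q<4)
    vx,vy,cx,cy=cv2.fitLine(P[sel].astype(np.float32),cv2.DIST_HUBER,0,.01,.01).ravel()
    print('edge',a.round(1),e.round(1),'ang',round(np.degrees(np.arctan2(vy,vx))%180,2),'pt',cx.round(2),cy.round(2),sel.sum())
# collar circle, pointer
```

```text
nadir px [281.25589771  87.23347537] cam [581.14597086  51.0191465  353.87087341]
outline at z85 ((545.24560546875, 63.680110931396484), (19.185178756713867, 20.858928680419922), 46.37176513671875)
edge [531.1  63.9] [546.2  49.5] ang 135.83 pt 538.35 57.22 108
edge [546.2  49.5] [559.4  63.4] ang 44.94 pt 550.75 54.7 102
edge [559.4  63.4] [544.3  77.8] ang 136.3 pt 551.8 70.48 111
edge [544.3  77.8] [531.1  63.9] ang 51.09 pt 538.64 71.44 106
```

Run:
```python
from h import *
print(rel((499.3,-320.4,250),-3.2)); print(rel((499.3,-320.4,194),-3.2))
```

```text
(array([ 1.17,  0.81, 13.58]), array([  0.05,   0.03, -13.1 ]))
(array([ 1.17,  0.81, 19.18]), array([  0.05,   0.03, -13.1 ]))
```

Call:
play_rows --pt "0.3 0.2 3 0 0 -4" --pt "0.6 0.4 6 0 0 -8" --pt "1 0.7 10 0 0 -13" --pt "1.2 0.8 13 0 0 -13.1" --pt "1.2 0.8 15 0 0 -13.1" --pt "1.2 0.8 16.5 0 0 -13.1" --pt "1.2 0.8 18 0 0 -13.1" --pt "1.2 0.8 19.2 0 0 -13.1" --pt "1.2 0.8 19.2 0 0 -13.1" --pt "1.2 0.8 19.2 0 0 -13.1" --fingers 6.5

```text
time_s: 3.95
position: [500.0, -319.8, 194.4]
orientation: [3.139, -0.085, -0.0]
force: [-0.3, -0.4, 0.2]
grip_width: 65.1
```

Run:
```python
from h import *
grab('side','s2')
grab('wrist','w3')
M,s=T();print(s['position'],s['force'],s['joints'].round(2),rel((499.3,-320.4,194),-3.2))
```

```text
[ 500.0885194  -320.23305112  194.91453365] [ 0.23622764 -0.87584684  0.52353419] [-0.31  0.48 -0.12  0.   -0.97  1.82] (array([-0.08,  0.02,  0.09]), array([ 0.09, -0.07,  0.04]))
```

View pics/w3.png

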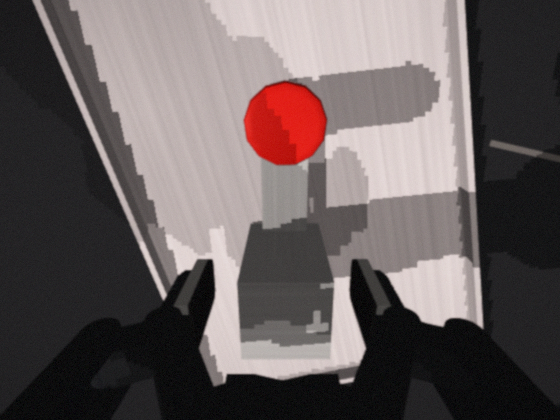

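The hub, at about (285,300), stands squarely between the open fingers. I'll close on it and lift.

Call:
play_rows --pt "0 0 0 0 0 0" --pt "0 0 0 0 0 0" --pt "0 0 0 0 0 0" --pt "0 0 0 0 0 0" --pt "0 0 0 0 0 0" --pt "0 0 0 0 0 0" --fingers 2.5 --grip_force 100

```text
time_s: 4.65
position: [500.4, -320.5, 196.0]
orientation: [3.138, -0.086, 0.004]
force: [-0.1, 0.7, 5.9]
grip_width: 35.1
```

Call:
play_rows --pt "0 0 -0.5 0 0 0" --pt "0 0 -2 0 0 0" --pt "0 0 -4.5 0 0 0" --pt "0 0 -7.5 0 0 0" --pt "0 0 -9 0 0 0" --pt "0 0 -10 0 0 0" --pt "0 0 -10 0 0 0" --pt "0 0 -10 0 0 0"

```text
time_s: 5.45
position: [499.7, -320.0, 294.6]
orientation: [3.139, -0.087, 0.001]
force: [-0.1, -0.7, -6.3]
grip_width: 35.0
```

Run:
```python
from h import *
M,s=T()
im,d,K,C=grab('wrist','w4');print(s['position'],s['orientation'],s['force'],s['moment'],s['grip_width'])
W=cloud(d,K,C)
hsv=cv2.cvtColor(im,cv2.COLOR_RGB2HSV).astype(int);red=((hsv[...,0]<6)|(hsv[...,0]>174))&(hsv[...,1]>150)
P=W[red];P=P[P[:,2]>np.nanmax(P[:,2])-5]
r=cv2.minAreaRect(P[:,:2].astype(np.float32));print('knob top world',r,np.median(P[:,2]))
Mi=np.linalg.inv(M);k=np.array([*r[0],np.median(P[:,2])]);print('in tool',Mi[:3,:3]@k+Mi[:3,3])
im,d,K,C,W=load('w3');
```

```text
[ 499.72522246 -319.95377825  294.55298153] [ 3.13940680e+00 -8.67200519e-02  9.93109810e-04] [-0.09392887 -0.73504082 -6.25380698] [0.04676939 0.13446673 0.03498489] 34.97327768627911
knob top world ((518.0261840820312, -321.15802001953125), (23.906843185424805, 0.0), -95.30255126953125) 212.69317533876998
in tool [18.28554465  0.11268024 81.87203078]
```

View pics/w4.png

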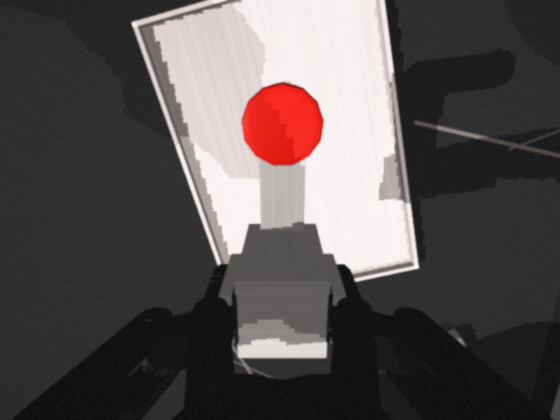

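Run:
```python
from h import *
im,d,K,C,W=load('w4');M,s=T();Mi=np.linalg.inv(M)
hsv=cv2.cvtColor(im,cv2.COLOR_RGB2HSV).astype(int);red=((hsv[...,0]<6)|(hsv[...,0]>174))&(hsv[...,1]>150)
red[:70]=0;red[180:]=0;red=cv2.erode(red.astype(np.uint8),np.ones((3,3)))>0
P=W@Mi[:3,:3].T+Mi[:3,3]
q=P[red];print('red z quantiles',np.nanquantile(q[:,2],[.02,.1,.5,.9]))
q=q[abs(q[:,2]-np.nanmedian(q[:,2]))<4];print('knob tool',cv2.minAreaRect(q[:,:2].astype(np.float32)),np.median(q,0), np.polyfit(q[:,0],q[:,2],1),np.polyfit(q[:,1],q[:,2],1))
# hub: top face region
for v in range(225,360,8): print(v,P[v,285].round(1),im[v,285])
```

```text
red z quantiles [131.18225639 131.66894142 132.50567563 133.33920664]
knob tool ((73.53490447998047, -0.8713302612304688), (23.347179412841797, 23.55477523803711), 42.62693405151367) [ 74.15399354  -0.85375909 132.50567563] [1.05618114e-02 1.31729508e+02] [3.90280874e-04 1.32511645e+02]
225 [ 19.4   0.7 182.1] [182 177 174]
233 [ 15.6   0.7 180.8] [85 83 83]
241 [ 16.2   0.6 170.4] [83 79 80]
249 [ 15.9   0.5 163. ] [83 82 80]
257 [ 16.3   0.4 154.9] [87 85 83]
265 [ 16.3   0.4 148.2] [85 79 80]
273 [ 16.5   0.3 141.7] [85 79 81]
281 [ 15.9   0.3 137. ] [92 86 86]
289 [ 12.7   0.3 136.6] [94 92 90]
297 [  9.3   0.3 136.4] [95 95 93]
305 [  5.3   0.3 136.9] [96 94 90]
313 [  1.7   0.3 136.8] [91 90 87]
321 [ -2.    0.3 136.7] [96 95 93]
329 [ -5.4   0.3 136.1] [143 139 137]
337 [ -9.2   0.3 136. ] [136 134 132]
345 [-13.    0.3 135.8] [222 213 213]
353 [-17.1   0.3 135.9] [222 216 214]
```

Run:
```python
from h import *
print(rel((544.9,63.8,315),-44))
```

```text
(array([  2.4 , -38.57,  -2.11]), array([ 5.000e-02, -2.000e-02,  4.084e+01]))
```

Call:
play_rows --pt "0.1 -2 -1 0 0 2" --pt "0.3 -5.5 -2 0 0 6" --pt "0.6 -9.5 -2.1 0 0 10" --pt "0.9 -13.5 -2.1 0 0 14" --pt "1.1 -17.5 -2.1 0 0 18.5" --pt "1.4 -21.5 -2.1 0 0 23" --pt "1.7 -25.5 -2.1 0 0 27" --pt "1.9 -29.5 -2.1 0 0 31" --pt "2.1 -33 -2.1 0 0 35" --pt "2.3 -36 -2.1 0 0 38" --pt "2.4 -38 -2.1 0 0 40" --pt "2.4 -38.6 -2.1 0 0 40.8"

```text
time_s: 6.7
position: [544.8, 66.1, 313.5]
orientation: [2.912, -1.174, -0.003]
force: [-0.0, -0.1, -4.7]
grip_width: 34.9
```

Call:
play_rows --pt "0 0 0 0 0 0" --pt "0 0 0 0 0 0"

```text
time_s: 6.9
position: [544.5, 65.7, 312.5]
orientation: [2.911, -1.173, -0.005]
force: [-0.6, -0.1, -4.0]
grip_width: 35.1
```

Run:
```python
from h import *
M,s=T();print(s['position'],s['force'],s['joints'].round(2),rel((544.9,63.8,315),-44),rel((544.9,63.8,249.4),-44))
grab('side','s5');grab('scene','sc5');im,d,K,C=grab('wrist','w5')
for t,(y,x) in dict(s5=(120,180),sc5=(110,160)).items():
    im=load(t)[0];cv2.imwrite(f'pics/{t}z.png',cv2.resize(im[y:y+170,x:x+220],None,fx=3.4,fy=3.4,interpolation=cv2.INTER_CUBIC)[:,:,::-1])
```

```text
[544.46570542  65.65260395 312.53436283] [-0.60564844 -0.10306599 -4.00391902] [ 0.41  0.3  -0.07 -0.   -1.21  0.4 ] (array([ 0.16,  0.1 , -0.25]), array([0.23, 0.12, 0.11])) (array([0.17, 0.08, 6.31]), array([0.23, 0.12, 0.11]))
```

View pics/s5z.png

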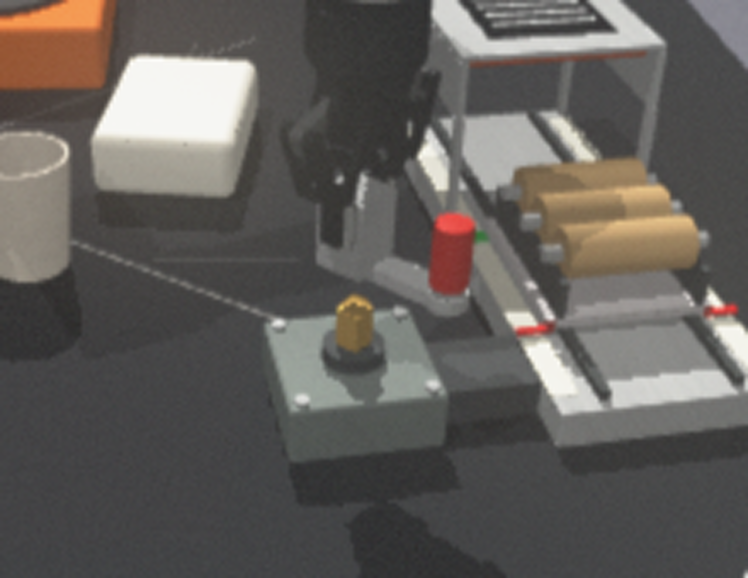

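View pics/sc5z.png

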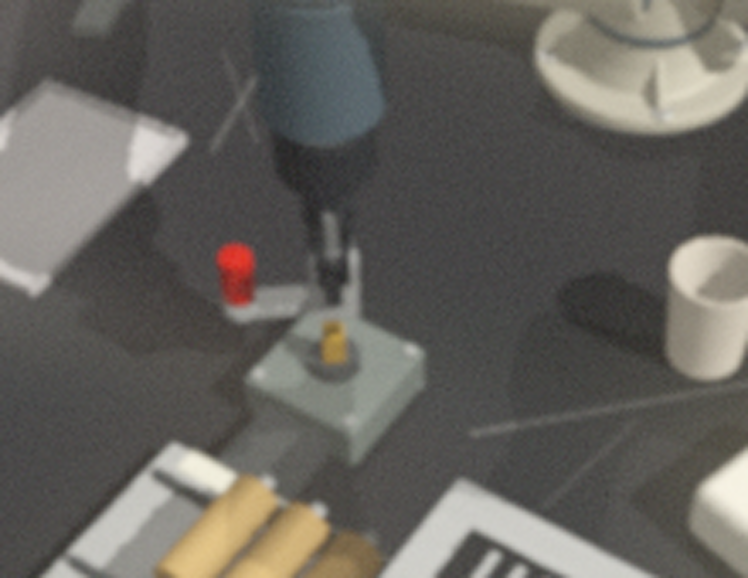

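View pics/w5.png

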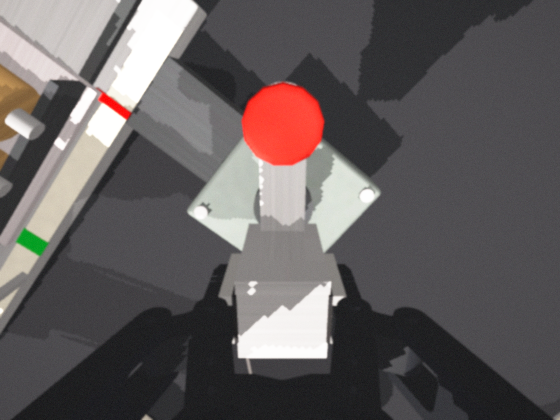

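The crank hangs over the shaft in all views. The gearbox's left and right corners, at (188,210) and (380,193) in the wrist view, give a check of the axis at this yaw.

Run:
```python
from h import *
im,d,K,C,W=load('w5');z=W[...,2]
g=(z>42)&(z<48);g[:100]=0;g[260:]=0;g[:,:180]=0;g[:,390:]=0
P=W[g][:,:2]
# fit 110 square: yaw 7 fixed, extreme along local axes
for yaw in (6.5,7,7.5):
    a=np.radians(yaw);ux=np.array([np.cos(a),np.sin(a)]);uy=np.array([-np.sin(a),np.cos(a)])
    X=P@ux;Y=P@uy;ex=np.quantile(X,[.003,.997]);ey=np.quantile(Y,[.003,.997]);print(yaw,len(P),np.diff(ex),np.diff(ey),ux*ex.mean()+uy*ey.mean(), ex, ey)
r=cv2.minAreaRect(P.astype(np.float32));print(r)
M,s=T();Mi=np.linalg.inv(M);Q=W@Mi[:3,:3].T+Mi[:3,3]
top=(abs(Q[...,2]-136.4)<2.5)&(abs(Q[...,1])<25)&(abs(Q[...,0])<25)
print('hub top tool',cv2.minAreaRect(Q[top][:,:2].astype(np.float32)),Q[top].min(0),Q[top].max(0))
```

```text
6.5 8837 [107.39207644] [108.08748499] [544.37537102  64.45609733] [494.47664671 601.86872315] [-51.62701976  56.46046523]
7 8837 [107.63385076] [107.69867655] [544.34194786  64.41069374] [494.3172691  601.95111986] [-56.25734785  51.4413287 ]
7.5 8837 [107.96162583] [107.32750974] [544.31633768  64.38770518] [494.08310502 602.04473085] [-60.87443435  46.45307539]
((544.3287353515625, 64.60486602783203), (108.73002624511719, 109.42215728759766), 6.7475738525390625)
hub top tool ((-2.2497024536132812, 0.16602516174316406), (48.97746276855469, 37.74701690673828), 89.6447982788086) [-21.21080582 -24.39895286 133.97414098] [ 16.59391776  24.57570765 138.89761979]
```

Run:
```python
from h import *
for z in (295,275,249.4):print(rel((545.6,63.2,z),-44))
```

```text
(array([0.21, 0.07, 1.83]), array([0.16, 0.07, 0.05]))
(array([0.21, 0.07, 3.83]), array([0.16, 0.07, 0.05]))
(array([0.21, 0.06, 6.39]), array([0.16, 0.07, 0.05]))
```

Call:
play_rows --pt "0.2 0.1 0.3 0 0 0" --pt "0.2 0.1 1 0 0 0" --pt "0.2 0.1 1.6 0 0 0" --pt "0.2 0.1 2.1 0 0 0" --pt "0.2 0.1 2.5 0 0 0" --pt "0.2 0.1 2.9 0 0 0" --pt "0.2 0.1 3.2 0 0 0" --pt "0.2 0.1 3.5 0 0 0"

```text
time_s: 7.85
position: [545.4, 63.1, 278.1]
orientation: [2.911, -1.175, -0.003]
force: [0.8, -0.6, -4.8]
grip_width: 34.7
```

Run:
```python
from h import *
M,s=T();print(s['position'],s['force'],s['moment'],rel((545.6,63.2,249.4),-44))
```

```text
[545.37784612  63.11469447 278.11291267] [ 0.78557971 -0.58723978 -4.76107986] [ 0.02700005 -0.01422177  0.04947312] (array([ 0.01, -0.03,  2.87]), array([0.16, 0.06, 0.06]))
```

Call:
play_rows --pt "0 0 0.3 0 0 0" --pt "0 0 0.6 0 0 0" --pt "0 0 0.9 0 0 0" --pt "0 0 1.2 0 0 0" --pt "0 0 1.5 0 0 0" --pt "0 0 1.8 0 0 0" --pt "0 0 2.0 0 0 0"

```text
time_s: 8.55
position: [545.3, 63.1, 257.8]
orientation: [2.911, -1.175, -0.003]
force: [0.1, 0.3, -4.5]
grip_width: 34.9
```

Sliding on freely with no contact force. I'll carry on to the seat.

Call:
play_rows --pt "0 0 0.2 0 0 0" --pt "0 0 0.4 0 0 0" --pt "0 0 0.6 0 0 0" --pt "0 0 0.7 0 0 0" --pt "0 0 0.8 0 0 0" --pt "0 0 0.9 0 0 0"

```text
time_s: 9.15
position: [545.3, 63.1, 249.1]
orientation: [2.911, -1.174, -0.003]
force: [-2.9, 0.7, 4.0]
grip_width: 35.2
```

Call:
play_rows --pt "0 0 0 0 0 0" --pt "0 0 0 0 0 0" --pt "0 0 0 0 0 0" --pt "0 0 0 0 0 0" --fingers 6.5

```text
time_s: 9.55
position: [545.5, 63.1, 249.5]
orientation: [2.912, -1.174, -0.002]
force: [0.2, -0.3, 0.6]
grip_width: 64.8
```

Call:
play_rows --pt "0 0 -1 0 0 0" --pt "0 0 -3 0 0 0" --pt "0 0 -6 0 0 0" --pt "0 0 -9 0 0 0" --pt "0 0 -9 0 0 0" --pt "0 0 -9 0 0 0"

```text
time_s: 10.15
position: [545.7, 63.2, 340.8]
orientation: [-2.913, 1.175, -0.001]
force: [-0.1, 0.3, -0.5]
grip_width: 65.1
```

```bash
cat >> h.py <<'E'
def knob(tag,n='wrist'):
    im,d,K,C=grab(n,tag);W=cloud(d,K,C);z=W[...,2]
    hsv=cv2.cvtColor(im,cv2.COLOR_RGB2HSV).astype(int);red=((hsv[...,0]<6)|(hsv[...,0]>174))&(hsv[...,1]>150)
    m=red&(z>108)&(z<125);nn,l,st,ce=cv2.connectedComponentsWithStats(m.astype(np.uint8))
    if nn>1:
        i=1+np.argmax(st[1:,4]);p=W[l==i];r=cv2.minAreaRect(p[:,:2].astype(np.float32));print('knob',np.round(r[0],1),np.round(r[1],1),np.median(p[:,2]),st[i])
    return W,im,red
E
python3 - <<'E'
from h import *
M,s=T();print(s['position'],s['force'])
W,im,red=knob('w6')
z=W[...,2]
p=W[(z>108)&(z<118)&~red&(abs(W[...,0]-544)<35)&(abs(W[...,1]-64)<35)]
print('hub',cv2.minAreaRect(p[:,:2].astype(np.float32)),np.median(p,0))
E
```

```text
[545.68725775  63.2353619  340.81912847] [-0.09888132  0.26818447 -0.48003253]
knob [597.6  12. ] [24.4 24.5] 116.16193643297716 [ 262   86   45   44 1510]
hub ((543.3624267578125, 64.88301086425781), (36.069061279296875, 37.453399658203125), 45.9890022277832) [544.32980057  63.95884217 112.66268262]
```

View pics/w6.png

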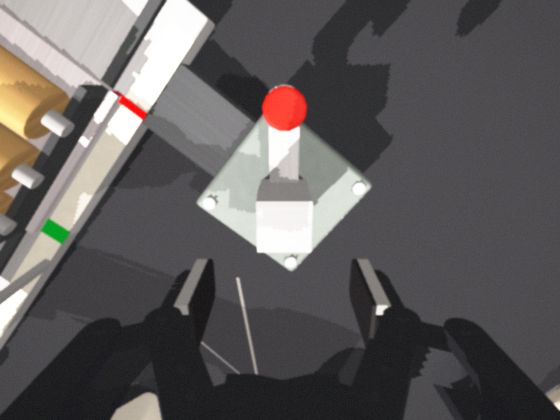

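The crank is down: hub top at z = 112.7 (expected 113), knob at (285,107) in the picture. Next I'll measure the pointer-to-band gap.

```bash
cat >> h.py <<'E'
def gap(tag,box=None):
    im,d,K,C,W=load(tag);hsv=cv2.cvtColor(im,cv2.COLOR_RGB2HSV).astype(int)
    a=np.radians(7);ux=np.array([np.cos(a),np.sin(a)]);uy=np.array([-np.sin(a),np.cos(a)]);S=np.array([544,64.7])
    out={}
    for n,m in dict(red=((hsv[...,0]<8)|(hsv[...,0]>172))&(hsv[...,1]>120),green=(hsv[...,0]>45)&(hsv[...,0]<75)&(hsv[...,1]>100)).items():
        X=(W[...,:2]-S)@ux;Y=(W[...,:2]-S)@uy
        m=m&(X>115)&(X<170)&(W[...,2]>20)&(W[...,2]<60)&(Y>-150)&(Y<260)
        if m.sum()<5: print(n,'none');continue
        print(n,m.sum(),'x',np.quantile(X[m],[.02,.98]).round(1),'y',np.quantile(Y[m],[.02,.5,.98]).round(1),'z',np.median(W[m][:,2]).round(1));out[n]=np.quantile(Y[m],[.05,.95]).mean()
    if len(out)==2: print('y pointer in band',out['red']-out['green'])
E
python3 - <<'E'
from h import *
gap('w6');gap('s5');gap('w5')
E
```

```text
red 273 x [128. 154.] y [18.1 19.9 23.7] z 37.3
green 374 x [129.2 150. ] y [156.8 164.2 172. ] z 31.5
y pointer in band -143.68944288572357
red 23 x [129.8 152.6] y [ 16.5  19.4 193.4] z 38.2
green none
red 331 x [127.9 150.9] y [17.9 20.3 23.9] z 37.4
green 453 x [129.1 150.3] y [156.8 164.1 172.1] z 31.4
y pointer in band -143.77050042231292
```

Run:
```python
from h import *
for z in (320,253):print(rel((597.6,12,z),7))
```

```text
(array([7.31, 0.06, 1.96]), array([  0.08,   0.07, -50.94]))
(array([7.31, 0.05, 8.66]), array([  0.08,   0.07, -50.94]))
```

Call:
play_rows --pt "1 0 0 0 0 -7" --pt "2.5 0 0.5 0 0 -15" --pt "4 0 1 0 0 -23" --pt "5.5 0.1 1.5 0 0 -31" --pt "6.5 0.1 2 0 0 -39" --pt "7.3 0.1 2.2 0 0 -46" --pt "7.3 0.1 3 0 0 -50.9" --pt "7.3 0.1 4.5 0 0 -50.9" --pt "7.3 0.1 6.5 0 0 -50.9" --pt "7.3 0.1 8 0 0 -50.9" --pt "7.3 0.1 8.7 0 0 -50.9" --pt "7.3 0.1 8.7 0 0 -50.9" --fingers 5

```text
time_s: 11.4
position: [596.6, 11.6, 250.9]
orientation: [3.134, 0.191, -0.008]
force: [-0.5, 0.4, 0.2]
grip_width: 49.9
```

Run:
```python
from h import *
M,s=T();print(s['position'],s['force'],s['joints'].round(2),rel((597.6,12,253),7))
grab('wrist','w7')
```

```text
[596.64818835  11.64269159 250.93388734] [-0.46571478  0.41885593  0.2121273 ] [ 0.28  0.44 -0.03  0.   -1.11  1.41] (array([ 0.1 , -0.02, -0.21]), array([ 0.06,  0.3 , -0.04]))
```

View pics/w7.png

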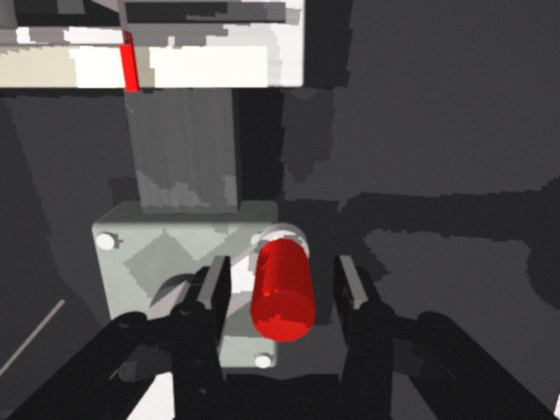

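The knob (about (283,300)) stands between the fingers. I'll correct slightly and close gently.

Call:
play_rows --pt "0.1 0 -0.2 0 0 0" --pt "0.1 0 -0.2 0 0 0" --pt "0.1 0 -0.2 0 0 0" --pt "0.1 0 -0.2 0 0 0" --pt "0.1 0 -0.2 0 0 0" --pt "0.1 0 -0.2 0 0 0" --fingers 2.0 --grip_force 35

```text
time_s: 12.05
position: [598.6, 11.7, 255.1]
orientation: [3.134, 0.191, -0.001]
force: [1.4, -1.6, 5.8]
grip_width: 25.4
```

```bash
cat >> h.py <<'E'
def plan(n=12,step=10,C=(544.0,64.7),z=253,off=(0,0),r=75,az0=None,yaw=7):
    M,s=T();p=s['position'][:2]-np.array(off)-np.array(C);az=np.degrees(np.arctan2(p[1],p[0]));print('pos',s['position'].round(1),'az',az.round(2),'r',np.hypot(*p).round(2),'F',s['force'].round(1),'grip',s['grip_width'].round(1),'q6',s['joints'][5].round(2))
    if az0 is None: az0=az
    rows=[]
    for k in range(1,n+1):
        a=np.radians(az0-step*k);t=[C[0]+off[0]+r*np.cos(a),C[1]+off[1]+r*np.sin(a),z];sh,tu=rel(t,yaw);rows.append([*[round(float(x),1+1) for x in sh],0,0,0])
    print(rows);print('turn',tu)
E
python3 - <<'E'
from h import *
plan()
E
```

```text
Traceback (most recent call last):
  File "h.py", line 41, in plan
    M,s=T();p=s['position'][:2]-np.array(off)-np.array(C);az=np.degrees(np.arctan2(p[1],p[0]));print('pos',s['position'].round(1),'az',az.round(2),'r',np.hypot(*p).round(2),'F',s['force'].round(1),'grip',s['grip_width'].round(1),'q6',s['joints'][5].round(2))
                                                                                                                                                                                                            ^^^^^^^^^^^^^^^^^^^^^
AttributeError: 'float' object has no attribute 'round'
```

```bash
sed -i "s/s\['grip_width'\].round(1)/round(float(s['grip_width']),1)/" h.py
python3 - <<'E'
from h import *
plan(z=254.5,step=8)
E
```

```text
pos [598.6  11.7 255.1] az -44.11 r 76.08 F [ 1.4 -1.6  5.8] grip 25.4 q6 1.41
[[-0.93, 0.51, 0.07, 0, 0, 0], [-1.86, 0.99, 0.07, 0, 0, 0], [-2.85, 1.33, 0.07, 0, 0, 0], [-3.88, 1.53, 0.07, 0, 0, 0], [-4.92, 1.58, 0.07, 0, 0, 0], [-5.96, 1.49, 0.07, 0, 0, 0], [-6.98, 1.25, 0.07, 0, 0, 0], [-7.96, 0.87, 0.07, 0, 0, 0], [-8.87, 0.36, 0.07, 0, 0, 0], [-9.71, -0.27, 0.07, 0, 0, 0], [-10.45, -1.01, 0.07, 0, 0, 0], [-11.07, -1.85, 0.07, 0, 0, 0]]
turn [ 0.08  0.03 -0.02]
```

Call:
play_rows --pt "-0.9 0.5 0.1 0 0 0" --pt "-1.9 1 0.1 0 0 0" --pt "-2.8 1.3 0.1 0 0 0" --pt "-3.9 1.5 0.1 0 0 0" --pt "-4.9 1.6 0.1 0 0 0" --pt "-6 1.5 0.1 0 0 0" --pt "-7 1.2 0.1 0 0 0" --pt "-8 0.9 0.1 0 0 0" --pt "-8.9 0.4 0.1 0 0 0" --pt "-9.7 -0.3 0.1 0 0 0" --pt "-10.5 -1 0.1 0 0 0" --pt "-11.1 -1.8 0.1 0 0 0"

```text
time_s: 13.25
position: [486.4, 16.2, 255.1]
orientation: [3.134, 0.192, 0.004]
force: [4.0, -1.6, 5.4]
grip_width: 24.9
```

Run:
```python
from h import *
grab('side','s8');gap('s8');plan(z=254.5,step=10)
im=load('s8')[0];cv2.imwrite('pics/s8z.png',cv2.resize(im[100:270,180:430],None,fx=3,fy=3,interpolation=cv2.INTER_CUBIC)[:,:,::-1])
```

```text
red 19 x [128.2 150.3] y [36.8 39.7 52.3] z 38.3
green 15 x [129.5 148.7] y [159.2 163.6 170.6] z 32.8
y pointer in band -120.49929539278236
pos [485.6  17.  255. ] az -140.75 r 75.35 F [0.  1.2 6. ] grip 25.0 q6 1.33
[[-0.57, -1.18, 0.05, 0, 0, 0], [-0.96, -2.43, 0.05, 0, 0, 0], [-1.12, -3.73, 0.05, 0, 0, 0], [-1.06, -5.03, 0.05, 0, 0, 0], [-0.77, -6.31, 0.05, 0, 0, 0], [-0.26, -7.51, 0.05, 0, 0, 0], [0.44, -8.61, 0.05, 0, 0, 0], [1.33, -9.57, 0.05, 0, 0, 0], [2.37, -10.36, 0.05, 0, 0, 0], [3.53, -10.96, 0.05, 0, 0, 0], [4.78, -11.35, 0.05, 0, 0, 0], [6.08, -11.51, 0.06, 0, 0, 0]]
turn [ 0.04 -0.11  0.  ]
```

View pics/s8z.png

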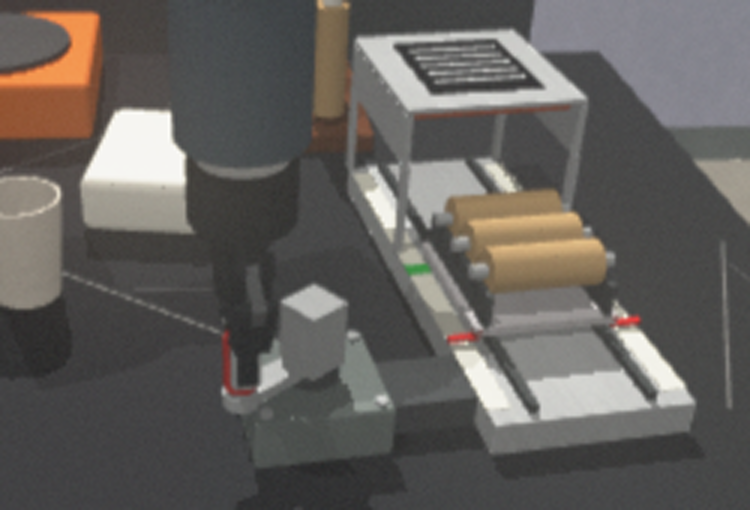

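Winding works: the pointer moved about 21 mm for 96°, and the crank stays seated with low forces.

Call:
play_rows --pt "-0.6 -1.2 0 0 0 0" --pt "-1 -2.4 0 0 0 0" --pt "-1.1 -3.7 0 0 0 0" --pt "-1.1 -5 0 0 0 0" --pt "-0.8 -6.3 0 0 0 0" --pt "-0.3 -7.5 0 0 0 0" --pt "0.4 -8.6 0 0 0 0" --pt "1.3 -9.6 0 0 0 0" --pt "2.4 -10.4 0 0 0 0" --pt "3.5 -11 0 0 0 0" --pt "4.8 -11.4 0 0 0 0" --pt "6.1 -11.5 0 0 0 0"

```text
time_s: 14.5
position: [531.6, 138.4, 255.0]
orientation: [3.132, 0.193, -0.003]
force: [-1.7, -5.0, 9.7]
grip_width: 24.9
```

Run:
```python
from h import *
plan(z=254.5,step=10)
```

```text
pos [531.6 138.4 255. ] az 99.52 r 74.77 F [-1.7 -5.   9.7] grip 24.9 q6 1.15
[[1.31, 0.03, 0.04, 0, 0, 0], [2.58, 0.32, 0.04, 0, 0, 0], [3.79, 0.82, 0.04, 0, 0, 0], [4.89, 1.52, 0.04, 0, 0, 0], [5.85, 2.41, 0.04, 0, 0, 0], [6.65, 3.44, 0.04, 0, 0, 0], [7.25, 4.6, 0.05, 0, 0, 0], [7.65, 5.85, 0.05, 0, 0, 0], [7.82, 7.15, 0.06, 0, 0, 0], [7.76, 8.45, 0.06, 0, 0, 0], [7.47, 9.73, 0.07, 0, 0, 0], [6.97, 10.94, 0.07, 0, 0, 0]]
turn [0.23 0.13 0.05]
```

Call:
play_rows --pt "1.3 0 -0.1 0 0 0" --pt "2.6 0.3 -0.1 0 0 0" --pt "3.8 0.8 -0.1 0 0 0" --pt "4.9 1.5 -0.1 0 0 0" --pt "5.9 2.4 -0.1 0 0 0" --pt "6.7 3.4 -0.1 0 0 0" --pt "7.2 4.6 -0.1 0 0 0" --pt "7.6 5.8 -0.1 0 0 0" --pt "7.8 7.1 -0.1 0 0 0" --pt "7.8 8.5 -0.1 0 0 0" --pt "7.5 9.7 -0.1 0 0 0" --pt "7 10.9 -0.1 0 0 0"

```text
time_s: 15.7
position: [615.4, 38.7, 255.9]
orientation: [3.133, 0.193, 0.001]
force: [5.0, 3.2, -1.4]
grip_width: 25.2
```

Run:
```python
from h import *
grab('side','s9');gap('s9');plan(z=254.5,step=10)
```

```text
red none
green none
pos [614.7  36.8 256. ] az -21.51 r 75.97 F [ 6.2 -1.7 -0.3] grip 24.8 q6 1.38
[[-0.81, 1.04, 0.15, 0, 0, 0], [-1.71, 1.99, 0.16, 0, 0, 0], [-2.76, 2.77, 0.16, 0, 0, 0], [-3.93, 3.35, 0.17, 0, 0, 0], [-5.18, 3.73, 0.17, 0, 0, 0], [-6.48, 3.87, 0.17, 0, 0, 0], [-7.78, 3.79, 0.17, 0, 0, 0], [-9.05, 3.49, 0.17, 0, 0, 0], [-10.25, 2.97, 0.17, 0, 0, 0], [-11.34, 2.25, 0.17, 0, 0, 0], [-12.29, 1.35, 0.17, 0, 0, 0], [-13.07, 0.3, 0.16, 0, 0, 0]]
turn [ 0.24  0.05 -0.02]
```

Call:
play_rows --pt "-0.8 1 0.1 0 0 0" --pt "-1.7 2 0.1 0 0 0" --pt "-2.8 2.8 0.1 0 0 0" --pt "-3.9 3.3 0.1 0 0 0" --pt "-5.2 3.7 0.1 0 0 0" --pt "-6.5 3.9 0.1 0 0 0" --pt "-7.8 3.8 0.1 0 0 0" --pt "-9 3.5 0.1 0 0 0" --pt "-10.2 3 0.1 0 0 0" --pt "-11.3 2.2 0.1 0 0 0" --pt "-12.3 1.3 0.1 0 0 0" --pt "-13.1 0.3 0.1 0 0 0"

```text
time_s: 16.95
position: [484.8, 18.4, 255.6]
orientation: [3.132, 0.191, 0.004]
force: [9.9, 3.3, -1.0]
grip_width: 25.1
```

Run:
```python
from h import *
grab('side','s10');gap('s10');plan(z=255,step=10)
```

```text
red 11 x [129.  147.3] y [117.1 118.5 124.9] z 38.2
green 16 x [130.3 149. ] y [160.1 164.9 173.9] z 31.5
y pointer in band -46.59223889038972
pos [483.9  19.4 255.5] az -143.0 r 75.24 F [4.1 4.9 0.5] grip 25.1 q6 1.33
[[-0.53, -1.2, 0.05, 0, 0, 0], [-0.87, -2.46, 0.04, 0, 0, 0], [-0.98, -3.76, 0.04, 0, 0, 0], [-0.87, -5.06, 0.04, 0, 0, 0], [-0.53, -6.33, 0.03, 0, 0, 0], [0.02, -7.51, 0.03, 0, 0, 0], [0.77, -8.58, 0.03, 0, 0, 0], [1.69, -9.51, 0.03, 0, 0, 0], [2.76, -10.26, 0.03, 0, 0, 0], [3.95, -10.81, 0.03, 0, 0, 0], [5.21, -11.15, 0.03, 0, 0, 0], [6.51, -11.26, 0.04, 0, 0, 0]]
turn [ 0.14 -0.12 -0.01]
```

Call:
play_rows --pt "-0.5 -1.2 0 0 0 0" --pt "-0.9 -2.5 0 0 0 0" --pt "-1 -3.8 0 0 0 0" --pt "-0.9 -5.1 0 0 0 0" --pt "-0.5 -6.3 0 0 0 0" --pt "0 -7.5 0 0 0 0" --pt "0.8 -8.6 0 0 0 0" --pt "1.7 -9.5 0 0 0 0" --pt "2.8 -10.3 0 0 0 0" --pt "3.9 -10.8 0 0 0 0" --pt "5.2 -11.2 0 0 0 0" --pt "6.5 -11.3 0 0 0 0"

```text
time_s: 18.2
position: [533.3, 138.8, 255.2]
orientation: [3.131, 0.192, -0.004]
force: [-2.4, -1.2, 8.8]
grip_width: 25.0
```

Run:
```python
from h import *
M,s=T();grab('wrist','w11');gap('w11');plan(z=255,step=8,n=10)
```

```text
red none
green none
pos [535.1 139.1 255.2] az 96.85 r 74.91 F [ 1.5 -0.8  6. ] grip 25.1 q6 1.15
[[1.04, 0.07, 0.02, 0, 0, 0], [2.07, 0.29, 0.02, 0, 0, 0], [3.05, 0.65, 0.02, 0, 0, 0], [3.97, 1.14, 0.02, 0, 0, 0], [4.82, 1.76, 0.03, 0, 0, 0], [5.57, 2.49, 0.03, 0, 0, 0], [6.21, 3.32, 0.03, 0, 0, 0], [6.73, 4.22, 0.04, 0, 0, 0], [7.12, 5.2, 0.04, 0, 0, 0], [7.37, 6.21, 0.05, 0, 0, 0]]
turn [0.3  0.05 0.03]
```

View pics/w11.png

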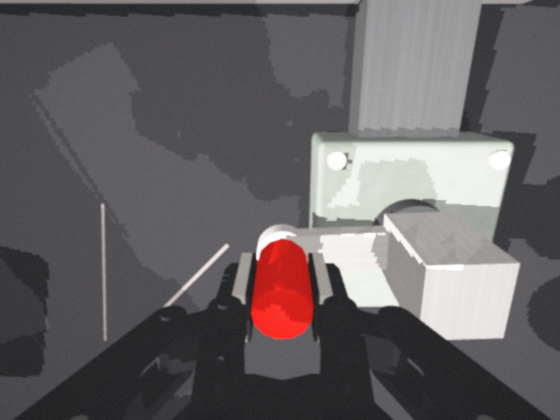

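Call:
play_rows --pt "1 0.1 0 0 0 0" --pt "2.1 0.3 0 0 0 0" --pt "3 0.6 0 0 0 0" --pt "4 1.1 0 0 0 0" --pt "4.8 1.8 0 0 0 0" --pt "5.6 2.5 0 0 0 0" --pt "6.2 3.3 0 0 0 0" --pt "6.7 4.2 0 0 0 0" --pt "6.9 4.6 0 0 0 0" --pt "6.9 4.7 0 0 0 0" --pt "6.9 4.7 0 0 0 0" --pt "6.9 4.7 0 0 0 0"

```text
time_s: 19.45
position: [609.4, 101.9, 255.7]
orientation: [3.132, 0.193, 0.003]
force: [6.3, 4.8, 2.3]
grip_width: 25.1
```

Run:
```python
from h import *
for n in ['wrist','scene','side']: grab(n,n+'12');print(n);gap(n+'12')
plan(z=255,step=8,n=1)
```

```text
wrist
red 627 x [128.  153.5] y [159.8 161.6 165.7] z 37.1
green 449 x [128.9 149.9] y [156.7 159.5 172.8] z 31.5
y pointer in band -1.9119049178565888
scene
red none
green none
side
red none
green none
pos [609.4 101.9 255.7] az 29.63 r 75.21 F [5.3 4.2 1.7] grip 24.7 q6 1.27
[[0.31, 1.0, 0.07, 0, 0, 0]]
turn [ 0.2  -0.09  0.05]
```

View pics/wrist12.png

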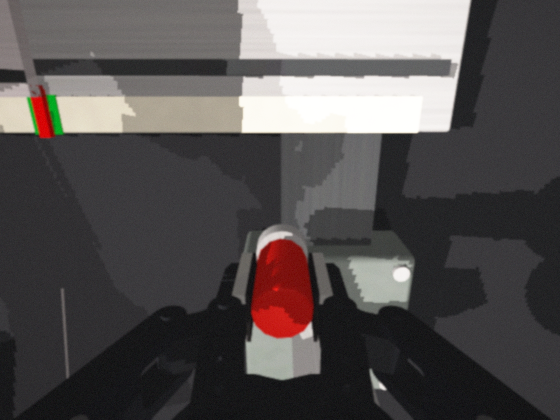

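View pics/scene12.png

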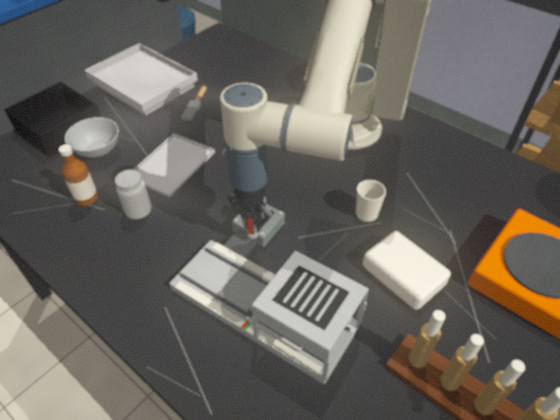

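The pointer stands inside the green band (red at (42,114), with green on both sides), about 2 mm short of centre. I'll release and back off straight up.

Call:
play_rows --pt "0 0 0 0 0 0" --pt "0 0 0 0 0 0" --pt "0 0 0 0 0 0" --pt "0 0 0 0 0 0" --fingers 5

```text
time_s: 20.0
position: [608.8, 101.6, 255.0]
orientation: [3.132, 0.193, -0.001]
force: [-1.0, -0.2, 0.5]
grip_width: 49.7
```

Call:
play_rows --pt "0 0 -0.5 0 0 0" --pt "0 0 -2 0 0 0" --pt "0 0 -4.5 0 0 0" --pt "0 0 -7.5 0 0 0" --pt "0 0 -10.5 0 0 0" --pt "-2 0 -12 0 0 0" --pt "-5 0 -12 0 0 0" --pt "-7 0 -12 0 0 0" --pt "-8 0 -12 0 0 0" --pt "-8 0 -12 0 0 0" --pt "-8 0 -12 0 0 0"

```text
time_s: 21.1
position: [529.8, 92.3, 375.2]
orientation: [3.132, 0.193, -0.0]
force: [-0.6, 0.5, -0.6]
grip_width: 49.9
```

Run:
```python
from h import *
M,s=T();print(s['position'],s['force'],abs(s['dq']).max())
W,im,red=knob('w13');z=W[...,2];gap('w13')
p=W[(z>108)&(z<118)&~red&(abs(W[...,0]-544)<35)&(abs(W[...,1]-64)<35)]
print('hub',cv2.minAreaRect(p[:,:2].astype(np.float32)),np.median(p,0))
for t,(u,v) in dict(cup=(369,188),tub=(406,262),jar=(130,180)).items():
    a=load('scene0')[0];b=load('scene12')[0];print(t,np.abs(a[v-25:v+25,u-25:u+25].astype(int)-b[v-25:v+25,u-25:u+25]).mean())
```

```text
[529.78102457  92.34250316 375.2410755 ] [-0.6436409   0.5048366  -0.64074077] 0.018261647814035782
knob [608.7 102.9] [24.2 24.9] 116.22706697400099 [ 262   76   38   39 1150]
red 152 x [127.5 141.2] y [160.  162.4 165.4] z 37.5
green 163 x [128.6 142.6] y [156.9 160.4 172.3] z 31.4
y pointer in band -2.0451482716014198
hub ((543.7157592773438, 64.80693817138672), (36.988624572753906, 35.97283172607422), 30.41836929321289) [544.80705134  65.07919189 112.65900847]
cup 7.681333333333333
tub 8.412133333333333
jar 15.619066666666667
```

View pics/w13.png

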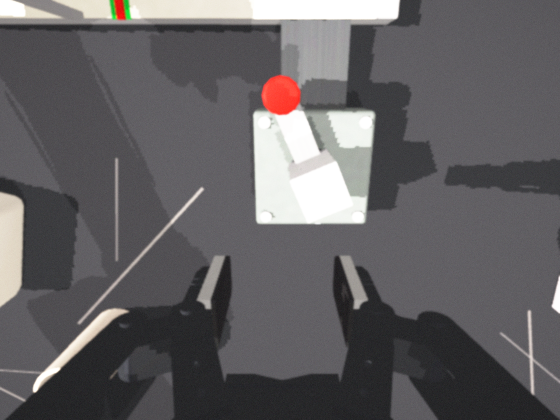

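Run:
```python
from h import *
print(ctrl.job_done())
```

```text
the job is handed in; nothing more can be done
None
```

I fitted the crank onto the shaft and wound it clockwise by its knob about 645° (1.8 turns). I then released it and handed the job in at about 21 s.

Last checks, taken after letting go and backing off:
- **Crank:** the hub top is at z = 112.7 mm (113 expected when seated), and the hub axis is within about 1 mm of the shaft axis.
- **Pointer:** it is inside the green band, about 2 mm short of its centre by the wrist camera. The change in crank angle puts it under 1 mm short, so the two disagree by 1–2 mm. Both are well within the 8 mm limit.
- **Robot:** the arm is clear of everything, with the force reading near zero.
- **Jar, tub and cup:** they stand where they did in the scene picture taken before release. I checked this by eye. The pixel comparison differed most around the jar (about 16 grey levels, against 8 for the tub and cup); I put this down to lighting and did not follow it up.

The scene and side cameras gave no pointer reading at the end, so its final position rests on the wrist camera and the crank angle.

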